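# Back out the captive screw and open the terminal shield

## Task

Open the red terminal shield of the grey DC terminal box: pull its black spring-loaded captive screw straight up until its thread meets the thread of its bush, keep a light pull on while turning it anticlockwise so that the thread catches, and back it fully out to its stop, so that it stays out by itself. Then slide the shield fully open, to the left as seen from the robot, and let go. Do not force the thread, neither by hauling on it nor by cranking it against its stop, and leave the bottle, the black hub and the spanner where they are.

Things in the scene. Friction and masses are not known exactly. Their poses are not given: they have to be found in the camera images.
- enclosure: grey plastic terminal box, fixed to the bench, 200 (its x) by 300 (its y) by 86 mm; origin at the centre of its underside, z up; at yaw 0 x points away from the robot, y to the left. On its deck a red shield (156 by 164 mm, top face 94 mm above the bench) slides along y between aluminium rails 101 mm high; under the closed shield is a well with two brass studs
- shield (a joint): how far the red shield is open: 0 closed, 0.085 m at its stop, moving along the box's +y (left); it rubs with 3 N and stays where it is left. While the screw is in, its steel nose sits 15 mm deep in a strike in the box and lets the shield move by only 1.5 mm; the nose is clear once the screw stands 16 mm out
- rib_top (a point): middle of the top of the shield's black grip rib: 70 mm long (box's x), 12 mm thick (box's y), standing 22 mm above the shield's face (top 116 mm above the bench). It can be pinched from above or pushed along +y; it lies 120 mm from the screw, on its -y side
- knob_top (a point): centre of the top of the captive screw's black fluted knob, upright on the shield; knob 32 mm in diameter, 26 mm high, round: graspable at any yaw. Its underside is 2 mm above a white collar 40 mm across, 8 mm high. Knob top 130 mm above the bench with the screw in, 150 mm fully out. It travels with the shield; closed, it is 15 mm to the +y side of the box's centre
- screw (a joint): how far the captive screw stands out (up): 0 in, 0.020 m fully out at its stop. A spring pushes it in with 4 N at 0 and 9 N at 0.020 m. Let go before the thread has caught, it snaps back in; turned while in, it just spins. Once caught it is self-locking: it stays where it is left and carries its own spring load; it has 1.5 mm of axial play and takes 0.1 to 0.2 N m to turn
- knob: the turning part of the screw, knob and orange threaded shank; origin on its axis at the knob's underside, z up. Right-hand quick thread, four starts, 36 mm of travel per turn (5.7 mm per rad): turned anticlockwise seen from above it backs out (rises). From where it catches to its stop is 1.3 to 2.2 rad, so it takes two or three grasps
- bush: the white collar with the thread inside, origin on the screw's axis 6 mm below the shield's face. How deep the thread lies varies. Pulled up, the screw meets it firmly after 2 to 12 mm; turned anticlockwise under a light pull it then rises 5.7 mm per rad and catches within 1.25 rad, surely 0.2 rad later; lifted less, thread ends butt. Thread load: 3 to 12 N is good; 15 N while under 10 mm out or 60 N anywhere harms
- dye_bottle: amber bottle with black cap, 56 mm in diameter, 120 mm high, standing on the bench behind the box; origin at the centre of its underside
- hub: loose black anodised wheel hub, 54 mm in diameter, 62 mm high, standing on the bench to the left of the box; origin at the centre of its underside
- spanner: steel spanner 160 mm long, lying flat on the bench to the right of the box; origin at its underside, x along it

How it is judged (in metres and radians):
On the way:
1. the captive screw is backed out to its stop while the shield is still closed (value of joint screw above 0.018 m and value of joint shield below 0.006 m), for 0.2 s.
At the end, for the whole second after the job is handed in: the captive screw stands out at its stop by itself (18 mm or more of 20 mm), the shield is slid open to within 5 mm of its 85 mm stop and at rest, and the robot has let go (value of joint screw above 0.018 m and value of joint shield above 0.08 m and velocity of joint shield below 0.01 m/s and linear speed of knob below 0.02 m/s); the robot touches nothing.
It fails at once if the screw is hauled or pressed against its thread with more than 15 N while it is less than 10 mm out (value of joint screw below 0.01 m and contact force between knob and bush above 15 N).
It fails at once if the screw's thread is loaded with more than 60 N (contact force between knob and bush above 60 N).
It fails at once if the bottle is moved by more than 20 mm or tipped (distance of dye_bottle from where it was at the start of the episode above 0.02 m or angle between dye_bottle's own z axis and vertical above 0.35 rad).
It fails at once if the hub is moved by more than 20 mm or tipped (distance of hub from where it was at the start of the episode above 0.02 m or angle between hub's own z axis and vertical above 0.35 rad).
It fails at once if the spanner is moved by more than 20 mm (distance of spanner from where it was at the start of the episode above 0.02 m).
It also fails if it takes over 67 s, if anything falls off the work surface, if the arm or the gripper's body presses on something with over 40 N, if the wrist force passes 120 N, or if a joint passes its speed limit or range.

## Robot

A 6-joint arm with a two-finger parallel gripper is mounted at the origin on the work surface. World frame = base frame: x ahead of the robot, y to its left, z up, the work surface at z = 0. Lengths are in mm, angles in degrees, forces in N, time in s.
With the tool pointing down it reaches from about 350 to 925 mm from the base axis. Payload 6.4 kg.
Tool frame: the origin (TCP) lies at the centre of the arm's flange, where the gripper is bolted on; the fingertips stand 199 mm ahead of it and the grasp point (between the pads) lies 180 mm ahead of it; z points along the fingers, y is the line along which they close (so a half turn about z gives the same grasp; the last joint's range is limited). The gripper opens to 94 mm and grips with 3 to 60 N. Pads are 16 mm wide; open, the fingers measure 119 mm over their backs; the gripper's body (75 mm by 177 mm) begins 78 mm behind the grasp point.
Start: joints at [-86.408, 14.043, 89.255, -0, 76.702, -9.975], TCP at [152.49, -631.872, 404.655] pointing down, gripper open.
Joint ranges: [-179.41, 179.41], [-58.25, 129.5], [7.25, 145.43], [-54.29, 234.29], [11.92, 165.04], [-157.13, 157.13]. Speed limits (degrees/s): [147.25, 147.25, 180, 180, 180, 180].

## Interface

Orientations are given as a 3x3 rotation matrix whose columns are the frame's x, y, z axes.
In Python, from cell import manip, eyes gives the robot as it stands.
- The arm moves only by the shell command python3 -m pendant 'ROWS' [FORCE]. ROWS is JSON, a list of rows, each a list of 3 entries, a list of its own where there are three numbers: the shift along the tool's x, y, z scaled (see below), then the turn, a rotation vector about the tool's x, y, z scaled (see below), then the finger opening in mm, from 0 to 94. In form: [[[x, y, z], [ax, ay, az], gripper], ...]. A call has exactly 8 rows; each row is the pose to reach, as a shift and turn from the pose commanded when the call began, along the tool's axes at that moment, turning the shorter way round; what a row does not reach only later rows make up. The controller multiplies each number of a shift by 0.1 m and each number of a turn by 180 degrees. A row lasts 1/10 s, in which the tool goes at most 50 mm and 8.59 degrees, less where a joint would pass 70% of its speed; a pose out of reach is approached as far as the arm can. A call with a number of a shift or a turn outside -1 to 1 is refused whole. A call with a gripper value outside its range is refused whole. The fingers move at their own pace and stop on an object; FORCE is the grip in N (left out, the last holds). Time passes only in rows, so rows that repeat a pose let the fingers close, or fill a call up. It gives the time, the measured TCP pose, the force, the opening and the grip force at its end, in the units of the state.
- manip.sense(): the state, without advancing time (a new reading comes with each control period).
- eyes.snapshot(name): name is "scene" or "top" or "wrist"; returns a dict with "image" (420x560x3 uint8, red, green, blue), "depth" (420x560 float32, mm along the optical axis (not along the pixel's ray), 0 where there is no reading), "K" (3x3 intrinsics, pixels), "rvec" (rotation vector, rad) and "tvec" (3), from world to camera coordinates, as OpenCV has them. Camera axes: x right, y down, z forward; pixel columns grow to the right and rows downward; lengths in mm; the calibration is good to about 2 mm. The wrist camera is an equidistant fisheye: a pixel r from the principal point sees the ray r / f radians off the axis. A picture is of the moment at which its call begins.
- manip.hand_in(): hands the job in; it is judged then, once.
The state is a dict: "time_s": time; "joint_positions": joint angles; "qd": joint speeds; "effort": joint torques, N m; "tool_pos": TCP position; "tcp_rot": TCP orientation; "wrist_force": force on the tool from outside, world axes, zero at the start; "wrist_torque": the same for the moment, N m; "opening": finger opening in mm; "grasp_force": force on a finger pad.
Only numpy, scipy, OpenCV 4.12 (cv2) and the standard library are available. Lean on these libraries where they do the work, as an engineer would, in place of code of your own. Each camera call takes 0.05 s, during which the arm holds its last target. There are 200 camera calls.

## Working session

There is one attempt and no reset: what is moved stays moved. The work goes in short steps, Python scripts to look and compute and a shell command to move; the robot and the scene stay as the last step left them, time stands still between calls to the robot, and variables do not carry over. Pictures are saved under pics/ and viewed, at most 10 in all, crops included, and the job is handed in when it is done.

```bash
ls; mkdir -p pics
python3 - <<'E'
from cell import manip, eyes
import cv2,numpy as np
for n in ("top","scene"):
    s=eyes.snapshot(n); cv2.imwrite(f"pics/{n}0.png",s["image"][:,:,::-1]); np.savez(f"{n}0.npz",**s)
    R=cv2.Rodrigues(s["rvec"])[0]; print(n,s["K"].tolist(),(-R.T@s["tvec"].reshape(3)).round(1),R.round(2).tolist())
st=manip.sense(); print(st)
E
```

```text
pics
top [[385.527404439869, 0.0, 278.1128050132344], [0.0, 385.527404439869, 213.35108948068927], [0.0, 0.0, 1.0]] [555.4  34.7 864.3] [[-0.01, -1.0, 0.04], [-1.0, 0.01, -0.09], [0.09, -0.04, -1.0]]
scene [[430.1325334757423, 0.0, 278.261635980945], [0.0, 430.1325334757423, 211.7009051518953], [0.0, 0.0, 1.0]] [1117.  -237.   980.8] [[0.47, 0.88, -0.01], [0.74, -0.4, -0.54], [-0.48, 0.25, -0.84]]
{'time_s': 0.1, 'joint_positions': array([-8.64070606e+01,  1.40783861e+01,  8.93177377e+01,  1.07859059e-03,
        7.67011214e+01, -9.97708732e+00]), 'qd': array([-0.05777946, -0.00028271, -0.1828841 , -0.06177569,  0.00560851,
        0.12862887]), 'effort': array([ 1.55526595e-04, -4.16912127e+01, -3.15525842e+01,  6.86787441e-02,
        3.10295192e-02, -5.43292413e-05]), 'tool_pos': array([ 152.48520146, -631.65093242,  403.67636337]), 'tcp_rot': array([[ 9.72084912e-01,  2.34629318e-01, -8.80782931e-05],
       [ 2.34629127e-01, -9.72083484e-01,  1.69506130e-03],
       [ 3.12091622e-04, -1.66840924e-03, -9.99998560e-01]]), 'wrist_force': array([ 0.09673522, -0.47164366, -0.34611437]), 'wrist_torque': array([-0.01139525, -0.04149808, -0.00933479]), 'grasp_force': 0.0, 'opening': 93.8532383603796}
```

View pics/top0.png

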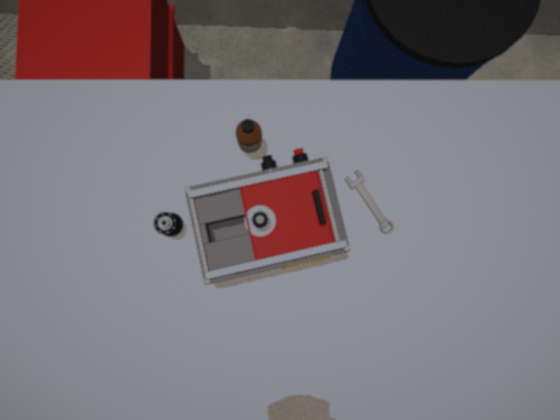

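View pics/scene0.png

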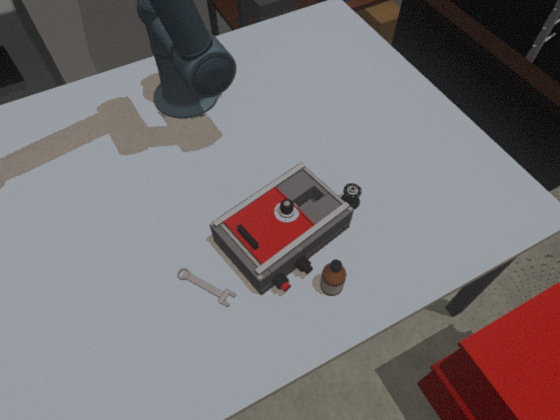

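The top view shows the box centred near (267,220), the knob at (260,219) in its white collar, and the rib at (319,208). The bottle is at (249,135), the hub at (168,223) and the spanner at about (370,203). The scene view agrees, with the knob at (287,207) and the rib at (248,236).

```bash
cat > h.py <<'E'
import cv2,numpy as np
def cam(s):
    R=cv2.Rodrigues(s["rvec"])[0]; return s["K"],R,-R.T@np.asarray(s["tvec"]).reshape(3)
def plane(s,px,z):
    K,R,c=cam(s); px=np.atleast_2d(px).astype(float)
    d=np.c_[px,np.ones(len(px))]@np.linalg.inv(K).T@R
    return c+d*((z-c[2])/d[:,2])[:,None]
def cloud(s):
    K,R,c=cam(s); h,w=s["depth"].shape; v,u=np.mgrid[:h,:w]
    p=np.stack([u,v,np.ones_like(u)],-1)@np.linalg.inv(K).T*s["depth"][...,None]
    return p@R+c
E
python3 - <<'E'
import cv2,numpy as np
from h import *
for n,kp,rp in(("top",(260,219),(319,208)),("scene",(287,207),(248,236))):
    s=dict(np.load(n+"0.npz")); P=cloud(s); hsv=cv2.cvtColor(s["image"],cv2.COLOR_RGB2HSV)
    dark=(hsv[...,2]<75)
    for nm,p,z,r,lo,hi in(("knob",kp,130,14,118,140),("rib",rp,116,22,108,124)):
        m=np.zeros(dark.shape,np.uint8); cv2.circle(m,p,r,1,-1)
        d=(P[...,2]>lo)&(P[...,2]<hi)&(m>0)
        v,u=np.nonzero(d&(dark if nm=="rib" else True))
        if len(u)<5: print(nm,"few"); continue
        pl=plane(s,np.c_[u,v],z)
        (cc,sz,a)=cv2.minAreaRect(pl[:,:2].astype(np.float32))
        print(n,nm,len(u),"z",np.median(P[v,u,2]).round(1),"depthmean",P[v,u].mean(0).round(1),"plane",pl.mean(0).round(1),"rect",np.round(cc,1),np.round(sz,1),round(a,1))
    red=((hsv[...,0]<8)|(hsv[...,0]>172))&(hsv[...,1]>150)&(hsv[...,2]>80)&(P[...,2]>80)&(P[...,2]<106)
    v,u=np.nonzero(red); pl=plane(s,np.c_[u,v],94); print("red",len(u),cv2.minAreaRect(pl[:,:2].astype(np.float32)),np.median(P[v,u,2]))
    hi=(P[...,2]>97)&(P[...,2]<106)&(P[...,0]>350)&(P[...,0]<750)&(abs(P[...,1])<250)
    v,u=np.nonzero(hi); print("rails",cv2.minAreaRect(plane(s,np.c_[u,v],101)[:,:2].astype(np.float32)))
    for nm,lo,hh in(("tall",106,140),("mid",45,75)):
        d=((P[...,2]>lo)&(P[...,2]<hh)&(P[...,0]>350)&(P[...,0]<850)&(abs(P[...,1])<350)).astype(np.uint8)
        k,l,st,ce=cv2.connectedComponentsWithStats(d)
        for i in range(1,k):
            if st[i,4]>15: q=P[l==i]; print(nm,st[i,4],q.mean(0).round(0),q.min(0).round(0),q.max(0).round(0))
E
```

```text
top knob 210 z 129.7 depthmean [611.3  42.7 129.4] plane [611.3  42.7 130. ] rect [611.9  42.5] [30.5 30.6] 89.4
top rib 196 z 115.8 depthmean [636.  -73.1 115.6] plane [635.9 -73.1 116. ] rect [636.3 -73. ] [67.6 11.3] 11.9
red 4727 ((624.1911010742188, -10.579696655273438), (146.4190216064453, 161.31724548339844), 12.077649116516113) 94.23099878029927
rails ((614.8333129882812, 28.130218505859375), (177.81277465820312, 285.1904602050781), 12.104548454284668)
tall 151 [798.  65. 119.] [787.  53. 107.] [812.  77. 123.]
tall 238 [636. -74. 115.] [602. -86. 106.] [671. -62. 119.]
tall 216 [611.  43. 129.] [596.  27. 107.] [628.  58. 134.]
mid 119 [779.  63.  62.] [772.  37.  45.] [802.  93.  75.]
mid 175 [753. -43.  52.] [738. -62.  45.] [772. -29.  59.]
mid 170 [739.  24.  53.] [723.   8.  45.] [757.  40.  59.]
mid 427 [612. 240.  56.] [589. 217.  46.] [635. 264.  66.]
mid 94 [606. 129.  60.] [571.  75.  45.] [625. 154.  74.]
mid 95 [527. -52.  67.] [ 515. -101.   63.] [538.  -3.  71.]
scene knob 140 z 128.9 depthmean [616.5  41.5 128.1] plane [617.6  40.9 130. ] rect [618.1  40.7] [31.  34.4] 61.8
scene rib 131 z 115.7 depthmean [641.  -75.5 115.2] plane [641.4 -75.7 116. ] rect [641.4 -76. ] [70.6 12. ] 14.2
red 2856 ((621.7659912109375, -10.55584716796875), (146.9445037841797, 164.85438537597656), 12.171615600585938) 94.42150013304041
rails ((617.6483154296875, 28.343368530273438), (180.12513732910156, 285.29010009765625), 12.064769744873047)
tall 173 [618.  41. 125.] [599.  27. 107.] [630.  58. 134.]
tall 166 [640. -75. 115.] [604. -86. 106.] [674. -62. 120.]
tall 125 [803.  64. 118.] [790.  52. 106.] [816.  78. 124.]
mid 230 [616. 240.  56.] [590. 218.  47.] [638. 267.  67.]
mid 163 [579. 127.  61.] [570.  82.  45.] [602. 154.  75.]
mid 1044 [713.  -9.  58.] [ 552. -138.   45.] [775. 196.  75.]
mid 152 [817.  51.  62.] [784.  37.  46.] [831.  85.  75.]
```

```bash
A='[[[0.12,-0.11,0],[0,0,0],94],[[0.3,-0.27,0],[0,0,0],94],[[0.5,-0.45,0],[0,0,0],94],[[0.7,-0.63,0],[0,0,0],94],[[0.85,-0.77,0],[0,0,0],94],[[0.95,-0.86,0],[0,0,0],94],[[1,-0.9,0],[0,0,0],94],[[1,-0.9,0],[0,0,0],94]]'; : 
python3 -m pendant '[[[0.12,-0.11,0],[0,0,0],94],[[0.3,-0.27,0],[0,0,0],94],[[0.5,-0.45,0],[0,0,0],94],[[0.7,-0.63,0],[0,0,0],94],[[0.85,-0.77,0],[0,0,0],94],[[0.95,-0.86,0],[0,0,0],94],[[1,-0.9,0],[0,0,0],94],[[1,-0.9,0],[0,0,0],94]]'
```

```text
time_s: 0.9
tool_pos: [229.0, -520.4, 404.7]
tcp_rot: [[0.972, 0.235, -0.0], [0.235, -0.972, -0.0], [-0.0, 0.0, -1.0]]
wrist_force: [0.5, 0.0, -0.4]
opening: 93.6
grasp_force: 0.0
```

```bash
python3 -m pendant '[[[0.15,-0.14,0],[0,0,0],94],[[0.35,-0.32,0],[0,0,0],94],[[0.6,-0.55,0],[0,0,0],94],[[0.8,-0.73,0],[0,0,0],94],[[0.95,-0.87,0],[0,0,0],94],[[1,-0.92,0],[0,0,0],94],[[1,-0.92,0],[0,0,0],94],[[1,-0.92,0],[0,0,0],94]]' | sed -n 2p
python3 -m pendant '[[[0.15,-0.14,0],[0,0,0],94],[[0.35,-0.32,0],[0,0,0],94],[[0.6,-0.55,0],[0,0,0],94],[[0.8,-0.73,0],[0,0,0],94],[[0.95,-0.87,0],[0,0,0],94],[[1,-0.92,0],[0,0,0],94],[[1,-0.92,0],[0,0,0],94],[[1,-0.92,0],[0,0,0],94]]' | sed -n 2p
python3 -m pendant '[[[0.15,-0.14,0],[0,0,0],94],[[0.35,-0.32,0],[0,0,0],94],[[0.6,-0.55,0],[0,0,0],94],[[0.8,-0.73,0],[0,0,0],94],[[0.95,-0.87,0],[0,0,0],94],[[1,-0.92,0],[0,0,0],94],[[1,-0.92,0],[0,0,0],94],[[1,-0.92,0],[0,0,0],94]]' | sed -n 2p
python3 -m pendant '[[[0.15,-0.14,0],[0,0,0],94],[[0.35,-0.32,0],[0,0,0],94],[[0.6,-0.55,0],[0,0,0],94],[[0.8,-0.73,0],[0,0,0],94],[[0.95,-0.87,0],[0,0,0],94],[[1,-0.92,0],[0,0,0],94],[[1,-0.92,0],[0,0,0],94],[[1,-0.92,0],[0,0,0],94]]' | sed -n 2p
python3 -m pendant '[[[0.15,-0.13,0],[0,0,0.04],94],[[0.35,-0.32,0],[0,0,0.08],94],[[0.6,-0.55,0],[0,0,0.12],94],[[0.8,-0.73,0],[0,0,0.16],94],[[0.95,-0.85,0],[0,0,0.2],94],[[1.0,-0.9,0],[0,0,0.24],94],[[1.0,-0.9,0],[0,0,0.28],94],[[1.0,-0.9,0],[0,0,0.32],94]]'
python3 - <<'E'
from cell import manip, eyes
import cv2,numpy as np
st=manip.sense(); print(st["time_s"],st["joint_positions"].round(1),st["tool_pos"].round(2))
s=eyes.snapshot("wrist"); np.savez("w1.npz",**s); cv2.imwrite("pics/w1.png",s["image"][:,:,::-1]); print(s["K"].round(1).tolist())
E
```

```text
tool_pos: [304.0, -408.5, 404.7]
tool_pos: [379.5, -296.0, 404.7]
tool_pos: [455.1, -183.2, 404.6]
tool_pos: [530.7, -70.4, 404.6]
time_s: 4.9
tool_pos: [607.1, 40.5, 404.6]
tcp_rot: [[0.715, -0.7, -0.0], [-0.7, -0.715, -0.0], [0.0, 0.0, -1.0]]
wrist_force: [-0.7, -0.7, -0.7]
opening: 94.3
grasp_force: 0.0
4.9 [ -6.8   8.6  95.6  -0.   75.9 127.6] [607.12  40.54 404.58]
[[325.2, 0.0, 277.4], [0.0, 325.2, 210.1], [0.0, 0.0, 1.0]]
```

View pics/w1.png

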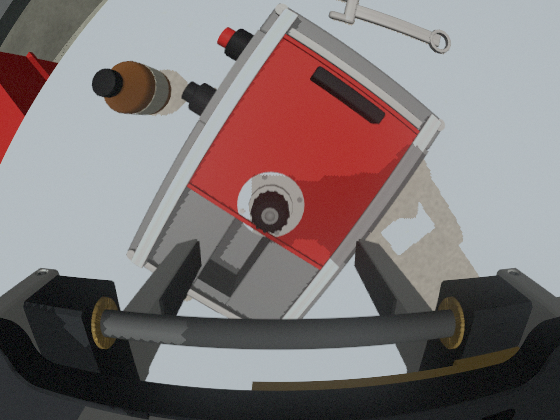

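The wrist view shows the knob at (269,211) and the rib at (347,95). The fingers and the spanner are clear of the box, and nothing is near the knob.

```bash
cat >> h.py <<'E'
def wplane(s,px,z):
    K,R,c=cam(s); px=np.atleast_2d(px).astype(float)
    q=(px-K[:2,2])/K[0,0]; th=np.hypot(*q.T)[:,None]
    d=np.c_[q/np.maximum(th,1e-9)*np.sin(th),np.cos(th)]@R
    return c+d*((z-c[2])/d[:,2])[:,None]
E
python3 - <<'E'
import cv2,numpy as np
from h import *
s=dict(np.load("w1.npz")); g=s["image"].max(2)
for nm,c,r,z in(("knob",(269,211),26,130),("rib",(347,95),45,116)):
    m=np.zeros(g.shape,np.uint8); cv2.circle(m,c,r,1,-1)
    m&=(g<85).astype(np.uint8); k,l,st,ce=cv2.connectedComponentsWithStats(m); i=1+np.argmax(st[1:,4])
    cn=max(cv2.findContours((l==i).astype(np.uint8),cv2.RETR_EXTERNAL,cv2.CHAIN_APPROX_NONE)[0],key=len)
    p=wplane(s,cn[:,0],z)[:,:2].astype(np.float32)
    print(nm,cv2.minEnclosingCircle(p),cv2.minAreaRect(p), np.median(s["depth"][l==i]),cam(s)[2])
E
```

```text
knob ((614.9829711914062, 40.13715362548828), 17.793804168701172) ((614.9384765625, 39.999839782714844), (30.332746505737305, 34.59191131591797), 45.52203369140625) 265.87128 [660.45196762 -13.45233636 384.75973722]
rib ((637.4415283203125, -72.81672668457031), 34.751808166503906) ((637.5159301757812, -73.322998046875), (68.99832153320312, 14.800196647644043), 12.065690994262695) 253.6152 [660.45196762 -13.45233636 384.75973722]
```

```bash
python3 -m pendant '[[[0.01,-0.02,0.1],[0,0,0],60],[[0.025,-0.053,0.3],[0,0,0],60],[[0.025,-0.053,0.5],[0,0,0],60],[[0.025,-0.053,0.7],[0,0,0],60],[[0.025,-0.053,0.83],[0,0,0],60],[[0.025,-0.053,0.93],[0,0,0],60],[[0.025,-0.053,0.98],[0,0,0],60],[[0.025,-0.053,0.98],[0,0,0],60]]' 25
python3 - <<'E'
from cell import manip, eyes
import cv2,numpy as np
s=eyes.snapshot("wrist"); np.savez("w2.npz",**s); cv2.imwrite("pics/w2.png",s["image"][:,:,::-1])
E
```

```text
time_s: 5.75
tool_pos: [612.6, 43.5, 306.2]
tcp_rot: [[0.719, -0.695, -0.001], [-0.695, -0.719, 0.0], [-0.001, 0.0, -1.0]]
wrist_force: [0.0, 1.2, 0.8]
opening: 59.8
grasp_force: 0.0
```

View pics/w2.png

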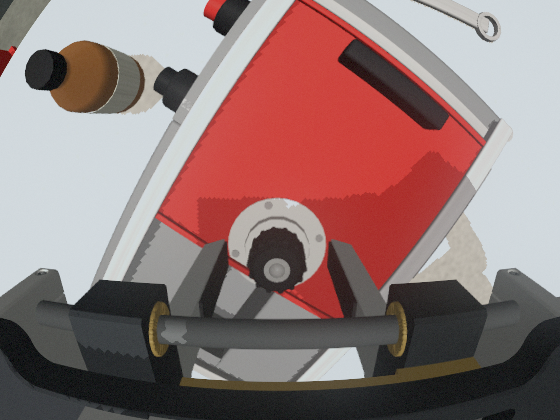

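The knob (278,270) sits midway between the fingers, so I'm closing the gripper.

```bash
python3 -m pendant '[[[0,0,0],[0,0,0],45],[[0,0,0],[0,0,0],38],[[0,0,0],[0,0,0],33],[[0,0,0],[0,0,0],25],[[0,0,0],[0,0,0],25],[[0,0,0],[0,0,0],25],[[0,0,0],[0,0,0],25],[[0,0,0],[0,0,0],25]]' 25
python3 -c "
from cell import manip
s=manip.sense();print(s['tool_pos'].round(2),s['wrist_force'].round(2),s['wrist_torque'].round(3),s['opening'],s['grasp_force'])"
```

```text
time_s: 6.6
tool_pos: [612.8, 43.7, 307.0]
tcp_rot: [[0.719, -0.695, 0.001], [-0.695, -0.719, 0.0], [0.0, -0.001, -1.0]]
wrist_force: [-0.3, 1.6, 2.5]
opening: 31.8
grasp_force: 25.0
[612.83  43.71 307.04] [-0.31  1.57  2.53] [ 0.259 -0.063 -0.035] 31.80297314165165 25.000637769699097
```

```bash
cat > st.py <<'E'
from cell import manip
s=manip.sense();print(round(s['time_s'],2),s['tool_pos'].round(2),s['wrist_force'].round(2),s['wrist_torque'].round(3),round(s['opening'],2),s['grasp_force'].round(1),"q6",s['joint_positions'][5].round(1))
E
python3 -m pendant '[[[0,0,-0.005],[0,0,0],25],[[0,0,-0.01],[0,0,0],25],[[0,0,-0.015],[0,0,0],25],[[0,0,-0.015],[0,0,0],25],[[0,0,-0.015],[0,0,0],25],[[0,0,-0.015],[0,0,0],25],[[0,0,-0.015],[0,0,0],25],[[0,0,-0.015],[0,0,0],25]]' >/dev/null; python3 st.py
python3 -m pendant '[[[0,0,-0.003],[0,0,0],25],[[0,0,-0.005],[0,0,0],25],[[0,0,-0.005],[0,0,0],25],[[0,0,-0.005],[0,0,0],25],[[0,0,-0.005],[0,0,0],25],[[0,0,-0.005],[0,0,0],25],[[0,0,-0.005],[0,0,0],25],[[0,0,-0.005],[0,0,0],25]]'>/dev/null;  python3 st.py
```

```text
Traceback (most recent call last):
  File "st.py", line 2, in <module>
    s=manip.sense();print(round(s['time_s'],2),s['tool_pos'].round(2),s['wrist_force'].round(2),s['wrist_torque'].round(3),round(s['opening'],2),s['grasp_force'].round(1),"q6",s['joint_positions'][5].round(1))
                                                                                                                                                 ^^^^^^^^^^^^^^^^^^^^^^
AttributeError: 'float' object has no attribute 'round'
Traceback (most recent call last):
  File "st.py", line 2, in <module>
    s=manip.sense();print(round(s['time_s'],2),s['tool_pos'].round(2),s['wrist_force'].round(2),s['wrist_torque'].round(3),round(s['opening'],2),s['grasp_force'].round(1),"q6",s['joint_positions'][5].round(1))
                                                                                                                                                 ^^^^^^^^^^^^^^^^^^^^^^
AttributeError: 'float' object has no attribute 'round'
```

```bash
sed -i "s/s\['grasp_force'\].round(1)/round(s['grasp_force'],1)/" st.py; python3 st.py
python3 -m pendant '[[[0,0,-0.003],[0,0,0],25],[[0,0,-0.005],[0,0,0],25],[[0,0,-0.005],[0,0,0],25],[[0,0,-0.005],[0,0,0],25],[[0,0,-0.005],[0,0,0],25],[[0,0,-0.005],[0,0,0],25],[[0,0,-0.005],[0,0,0],25],[[0,0,-0.005],[0,0,0],25]]'>/dev/null;  python3 st.py
```

```text
8.2 [612.73  43.71 308.01] [ 4.44  0.7  -4.72] [ 0.315 -0.943 -0.004] 31.98 25.0 q6 127.5
9.0 [612.71  43.73 308.48] [ 4.74  1.21 -5.26] [ 0.388 -0.978 -0.032] 31.37 25.0 q6 127.5
```

```bash
cat > ok.py <<'E'
# exit 0 while the pull is just the spring's
import sys
from cell import manip
s=manip.sense(); x=s['tool_pos'][2]-306.8; ex=-s['wrist_force'][2]-(4+.25*x)
print(round(s['time_s'],2),"x",x.round(2),"F",s['wrist_force'].round(1),"excess",ex.round(2)); sys.exit(ex>3)
E
python3 -m pendant '[[[0,0,-0.003],[0,0,0],25],[[0,0,-0.005],[0,0,0],25],[[0,0,-0.005],[0,0,0],25],[[0,0,-0.005],[0,0,0],25],[[0,0,-0.005],[0,0,0],25],[[0,0,-0.005],[0,0,0],25],[[0,0,-0.005],[0,0,0],25],[[0,0,-0.005],[0,0,0],25]]'>/dev/null;  python3 ok.py &&
python3 -m pendant '[[[0,0,-0.003],[0,0,0],25],[[0,0,-0.005],[0,0,0],25],[[0,0,-0.005],[0,0,0],25],[[0,0,-0.005],[0,0,0],25],[[0,0,-0.005],[0,0,0],25],[[0,0,-0.005],[0,0,0],25],[[0,0,-0.005],[0,0,0],25],[[0,0,-0.005],[0,0,0],25]]'>/dev/null &&  python3 ok.py &&
python3 -m pendant '[[[0,0,-0.003],[0,0,0],25],[[0,0,-0.005],[0,0,0],25],[[0,0,-0.005],[0,0,0],25],[[0,0,-0.005],[0,0,0],25],[[0,0,-0.005],[0,0,0],25],[[0,0,-0.005],[0,0,0],25],[[0,0,-0.005],[0,0,0],25],[[0,0,-0.005],[0,0,0],25]]'>/dev/null &&  python3 ok.py &&
python3 -m pendant '[[[0,0,-0.003],[0,0,0],25],[[0,0,-0.005],[0,0,0],25],[[0,0,-0.005],[0,0,0],25],[[0,0,-0.005],[0,0,0],25],[[0,0,-0.005],[0,0,0],25],[[0,0,-0.005],[0,0,0],25],[[0,0,-0.005],[0,0,0],25],[[0,0,-0.005],[0,0,0],25]]'>/dev/null &&  python3 ok.py
```

```text
9.8 x 2.17 F [ 5.   1.9 -6. ] excess 1.51False
```

```bash
sed -i 's/sys.exit(ex>3)/sys.exit(int(ex>3))/' ok.py
python3 -m pendant '[[[0,0,-0.003],[0,0,0],25],[[0,0,-0.005],[0,0,0],25],[[0,0,-0.005],[0,0,0],25],[[0,0,-0.005],[0,0,0],25],[[0,0,-0.005],[0,0,0],25],[[0,0,-0.005],[0,0,0],25],[[0,0,-0.005],[0,0,0],25],[[0,0,-0.005],[0,0,0],25]]'>/dev/null;  python3 ok.py &&
python3 -m pendant '[[[0,0,-0.003],[0,0,0],25],[[0,0,-0.005],[0,0,0],25],[[0,0,-0.005],[0,0,0],25],[[0,0,-0.005],[0,0,0],25],[[0,0,-0.005],[0,0,0],25],[[0,0,-0.005],[0,0,0],25],[[0,0,-0.005],[0,0,0],25],[[0,0,-0.005],[0,0,0],25]]'>/dev/null &&  python3 ok.py &&
python3 -m pendant '[[[0,0,-0.003],[0,0,0],25],[[0,0,-0.005],[0,0,0],25],[[0,0,-0.005],[0,0,0],25],[[0,0,-0.005],[0,0,0],25],[[0,0,-0.005],[0,0,0],25],[[0,0,-0.005],[0,0,0],25],[[0,0,-0.005],[0,0,0],25],[[0,0,-0.005],[0,0,0],25]]'>/dev/null &&  python3 ok.py &&
python3 -m pendant '[[[0,0,-0.003],[0,0,0],25],[[0,0,-0.005],[0,0,0],25],[[0,0,-0.005],[0,0,0],25],[[0,0,-0.005],[0,0,0],25],[[0,0,-0.005],[0,0,0],25],[[0,0,-0.005],[0,0,0],25],[[0,0,-0.005],[0,0,0],25],[[0,0,-0.005],[0,0,0],25]]'>/dev/null &&  python3 ok.py
```

```text
10.6 x 2.61 F [ 6.  1. -5.] excess 0.31
11.4 x 3.09 F [ 4.8  1.7 -5.1] excess 0.29
12.2 x 3.56 F [ 5.6  1.4 -5.8] excess 0.91
13.0 x 4.03 F [ 5.5  1.2 -6.4] excess 1.4
```

```bash
python3 -m pendant '[[[0,0,-0.003],[0,0,0],25],[[0,0,-0.006],[0,0,0],25],[[0,0,-0.006],[0,0,0],25],[[0,0,-0.006],[0,0,0],25],[[0,0,-0.006],[0,0,0],25],[[0,0,-0.006],[0,0,0],25],[[0,0,-0.006],[0,0,0],25],[[0,0,-0.006],[0,0,0],25]]'>/dev/null;  python3 ok.py &&
python3 -m pendant '[[[0,0,-0.003],[0,0,0],25],[[0,0,-0.006],[0,0,0],25],[[0,0,-0.006],[0,0,0],25],[[0,0,-0.006],[0,0,0],25],[[0,0,-0.006],[0,0,0],25],[[0,0,-0.006],[0,0,0],25],[[0,0,-0.006],[0,0,0],25],[[0,0,-0.006],[0,0,0],25]]'>/dev/null &&  python3 ok.py &&
python3 -m pendant '[[[0,0,-0.003],[0,0,0],25],[[0,0,-0.006],[0,0,0],25],[[0,0,-0.006],[0,0,0],25],[[0,0,-0.006],[0,0,0],25],[[0,0,-0.006],[0,0,0],25],[[0,0,-0.006],[0,0,0],25],[[0,0,-0.006],[0,0,0],25],[[0,0,-0.006],[0,0,0],25]]'>/dev/null &&  python3 ok.py &&
python3 -m pendant '[[[0,0,-0.003],[0,0,0],25],[[0,0,-0.006],[0,0,0],25],[[0,0,-0.006],[0,0,0],25],[[0,0,-0.006],[0,0,0],25],[[0,0,-0.006],[0,0,0],25],[[0,0,-0.006],[0,0,0],25],[[0,0,-0.006],[0,0,0],25],[[0,0,-0.006],[0,0,0],25]]'>/dev/null &&  python3 ok.py &&
python3 -m pendant '[[[0,0,-0.003],[0,0,0],25],[[0,0,-0.006],[0,0,0],25],[[0,0,-0.006],[0,0,0],25],[[0,0,-0.006],[0,0,0],25],[[0,0,-0.006],[0,0,0],25],[[0,0,-0.006],[0,0,0],25],[[0,0,-0.006],[0,0,0],25],[[0,0,-0.006],[0,0,0],25]]'>/dev/null &&  python3 ok.py &&
python3 -m pendant '[[[0,0,-0.003],[0,0,0],25],[[0,0,-0.006],[0,0,0],25],[[0,0,-0.006],[0,0,0],25],[[0,0,-0.006],[0,0,0],25],[[0,0,-0.006],[0,0,0],25],[[0,0,-0.006],[0,0,0],25],[[0,0,-0.006],[0,0,0],25],[[0,0,-0.006],[0,0,0],25]]'>/dev/null &&  python3 ok.py
```

```text
13.8 x 4.64 F [ 5.8  1.7 -5.5] excess 0.35
14.6 x 5.2 F [ 6.6  0.2 -6. ] excess 0.71
15.4 x 5.73 F [ 5.1  0.8 -6.5] excess 1.08
16.2 x 6.3 F [ 5.8  1.7 -6.5] excess 0.91
17.0 x 6.9 F [ 5.5  1.2 -6.1] excess 0.38
17.8 x 7.46 F [ 6.6  1.6 -6.5] excess 0.6
```

```bash
python3 -m pendant '[[[0,0,-0.003],[0,0,0],25],[[0,0,-0.006],[0,0,0],25],[[0,0,-0.006],[0,0,0],25],[[0,0,-0.006],[0,0,0],25],[[0,0,-0.006],[0,0,0],25],[[0,0,-0.006],[0,0,0],25],[[0,0,-0.006],[0,0,0],25],[[0,0,-0.006],[0,0,0],25]]'>/dev/null;  python3 ok.py &&
python3 -m pendant '[[[0,0,-0.003],[0,0,0],25],[[0,0,-0.006],[0,0,0],25],[[0,0,-0.006],[0,0,0],25],[[0,0,-0.006],[0,0,0],25],[[0,0,-0.006],[0,0,0],25],[[0,0,-0.006],[0,0,0],25],[[0,0,-0.006],[0,0,0],25],[[0,0,-0.006],[0,0,0],25]]'>/dev/null &&  python3 ok.py &&
python3 -m pendant '[[[0,0,-0.003],[0,0,0],25],[[0,0,-0.006],[0,0,0],25],[[0,0,-0.006],[0,0,0],25],[[0,0,-0.006],[0,0,0],25],[[0,0,-0.006],[0,0,0],25],[[0,0,-0.006],[0,0,0],25],[[0,0,-0.006],[0,0,0],25],[[0,0,-0.006],[0,0,0],25]]'>/dev/null &&  python3 ok.py &&
python3 -m pendant '[[[0,0,-0.003],[0,0,0],25],[[0,0,-0.006],[0,0,0],25],[[0,0,-0.006],[0,0,0],25],[[0,0,-0.006],[0,0,0],25],[[0,0,-0.006],[0,0,0],25],[[0,0,-0.006],[0,0,0],25],[[0,0,-0.006],[0,0,0],25],[[0,0,-0.006],[0,0,0],25]]'>/dev/null &&  python3 ok.py &&
python3 -m pendant '[[[0,0,-0.003],[0,0,0],25],[[0,0,-0.006],[0,0,0],25],[[0,0,-0.006],[0,0,0],25],[[0,0,-0.006],[0,0,0],25],[[0,0,-0.006],[0,0,0],25],[[0,0,-0.006],[0,0,0],25],[[0,0,-0.006],[0,0,0],25],[[0,0,-0.006],[0,0,0],25]]'>/dev/null &&  python3 ok.py &&
python3 -m pendant '[[[0,0,-0.003],[0,0,0],25],[[0,0,-0.006],[0,0,0],25],[[0,0,-0.006],[0,0,0],25],[[0,0,-0.006],[0,0,0],25],[[0,0,-0.006],[0,0,0],25],[[0,0,-0.006],[0,0,0],25],[[0,0,-0.006],[0,0,0],25],[[0,0,-0.006],[0,0,0],25]]'>/dev/null &&  python3 ok.py
```

```text
18.6 x 8.0 F [ 6.4  2.1 -6.9] excess 0.92
19.4 x 8.36 F [ 6.4  1.7 -7.9] excess 1.8
20.2 x 8.49 F [  7.7   1.6 -10.8] excess 4.67
```

```bash
python3 -m pendant '[[[0,0,-0.003],[0,0,-0.006],25],[[0,0,-0.004],[0,0,-0.012],25],[[0,0,-0.006],[0,0,-0.018],25],[[0,0,-0.007],[0,0,-0.024],25],[[0,0,-0.008],[0,0,-0.03],25],[[0,0,-0.009],[0,0,-0.036],25],[[0,0,-0.01],[0,0,-0.042],25],[[0,0,-0.01],[0,0,-0.045],25]]'>/dev/null;  python3 ok.py; python3 st.py
```

```text
21.0 x 9.29 F [  8.    0.7 -11. ] excess 4.64
21.0 [612.57  43.65 316.09] [  7.99   0.74 -10.96] [ 0.307 -1.562 -0.053] 31.32 25.0 q6 119.4
```

```bash
cat > ok2.py <<'E'
import sys
from cell import manip
s=manip.sense(); x=s['tool_pos'][2]-306.8; ex=-s['wrist_force'][2]-(4+.25*x)
print(round(s['time_s'],2),"x",x.round(2),"F",s['wrist_force'].round(1),"excess",ex.round(2),"T",s['wrist_torque'].round(3),"q6",s['joint_positions'][5].round(1)); sys.exit(int(not 1<ex<8))
E
python3 -m pendant '[[[0,0,-0.002],[0,0,-0.011],25],[[0,0,-0.004],[0,0,-0.022],25],[[0,0,-0.006],[0,0,-0.033],25],[[0,0,-0.008],[0,0,-0.044],25],[[0,0,-0.01],[0,0,-0.055],25],[[0,0,-0.012],[0,0,-0.066],25],[[0,0,-0.014],[0,0,-0.077],25],[[0,0,-0.016],[0,0,-0.088],25]]'>/dev/null;  python3 ok2.py && 
python3 -m pendant '[[[0,0,-0.002],[0,0,-0.011],25],[[0,0,-0.004],[0,0,-0.022],25],[[0,0,-0.006],[0,0,-0.033],25],[[0,0,-0.008],[0,0,-0.044],25],[[0,0,-0.01],[0,0,-0.055],25],[[0,0,-0.012],[0,0,-0.066],25],[[0,0,-0.014],[0,0,-0.077],25],[[0,0,-0.016],[0,0,-0.088],25]]'>/dev/null;  python3 ok2.py
```

```text
21.8 x 10.86 F [  8.    0.4 -10.6] excess 3.9 T [ 0.19  -1.557 -0.069] q6 103.5
22.6 x 12.47 F [  8.2   0.8 -11.1] excess 3.99 T [ 0.105 -1.529 -0.059] q6 87.7
```

```bash
python3 -m pendant '[[[0,0,-0.002],[0,0,-0.011],25],[[0,0,-0.004],[0,0,-0.022],25],[[0,0,-0.006],[0,0,-0.033],25],[[0,0,-0.008],[0,0,-0.044],25],[[0,0,-0.01],[0,0,-0.055],25],[[0,0,-0.012],[0,0,-0.066],25],[[0,0,-0.014],[0,0,-0.077],25],[[0,0,-0.016],[0,0,-0.088],25]]'>/dev/null;  python3 ok2.py && 
python3 -m pendant '[[[0,0,-0.002],[0,0,-0.011],25],[[0,0,-0.004],[0,0,-0.022],25],[[0,0,-0.006],[0,0,-0.033],25],[[0,0,-0.008],[0,0,-0.044],25],[[0,0,-0.01],[0,0,-0.055],25],[[0,0,-0.012],[0,0,-0.066],25],[[0,0,-0.014],[0,0,-0.077],25],[[0,0,-0.016],[0,0,-0.088],25]]'>/dev/null;  python3 ok2.py
```

```text
23.4 x 14.03 F [  7.   -0.5 -10.9] excess 3.38 T [-0.012 -1.53  -0.06 ] q6 71.9
24.2 x 15.62 F [  8.4  -0.7 -11.4] excess 3.5 T [-0.116 -1.579 -0.088] q6 56.0
```

```bash
python3 -m pendant '[[[0,0,-0.002],[0,0,-0.011],25],[[0,0,-0.004],[0,0,-0.022],25],[[0,0,-0.006],[0,0,-0.033],25],[[0,0,-0.008],[0,0,-0.044],25],[[0,0,-0.01],[0,0,-0.055],25],[[0,0,-0.012],[0,0,-0.066],25],[[0,0,-0.014],[0,0,-0.077],25],[[0,0,-0.016],[0,0,-0.088],25]]'>/dev/null;  python3 ok2.py && 
python3 -m pendant '[[[0,0,-0.002],[0,0,-0.011],25],[[0,0,-0.004],[0,0,-0.022],25],[[0,0,-0.006],[0,0,-0.033],25],[[0,0,-0.008],[0,0,-0.044],25],[[0,0,-0.01],[0,0,-0.055],25],[[0,0,-0.01],[0,0,-0.055],25],[[0,0,-0.01],[0,0,-0.055],25],[[0,0,-0.01],[0,0,-0.055],25]]'>/dev/null;  python3 ok2.py
python3 - <<'E'
from cell import eyes
import numpy as np
from h import *
for n,ab in (("top",0),):
    s=eyes.snapshot(n); np.savez("t2.npz",**s); cv2.imwrite("pics/t2.png",s["image"][:,:,::-1])
s=eyes.snapshot("wrist"); cv2.imwrite("pics/w3.png",s["image"][:,:,::-1])
E
```

```text
25.0 x 17.18 F [  8.7  -0.4 -11.4] excess 3.07 T [-0.23  -1.617 -0.114] q6 40.2
25.8 x 18.21 F [  8.3   0.4 -11.6] excess 3.07 T [-0.174 -1.676  0.021] q6 30.3
```

View pics/w3.png

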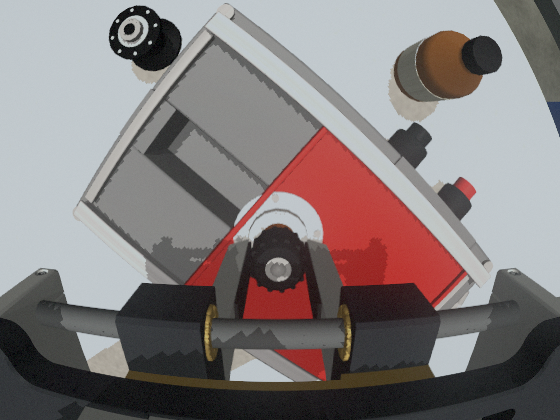

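The knob is clearly raised, with orange shank showing at (270,232), and the shield is still closed. I'll turn the last bit in small steps.

```bash
python3 -m pendant '[[[0,0,-0.001],[0,0,-0.006],25],[[0,0,-0.002],[0,0,-0.012],25],[[0,0,-0.003],[0,0,-0.018],25],[[0,0,-0.004],[0,0,-0.024],25],[[0,0,-0.005],[0,0,-0.03],25],[[0,0,-0.006],[0,0,-0.036],25],[[0,0,-0.007],[0,0,-0.042],25],[[0,0,-0.007],[0,0,-0.042],25]]' 20 >/dev/null;  python3 ok2.py && 
python3 -m pendant '[[[0,0,-0.001],[0,0,-0.006],25],[[0,0,-0.002],[0,0,-0.012],25],[[0,0,-0.003],[0,0,-0.018],25],[[0,0,-0.004],[0,0,-0.022],25],[[0,0,-0.004],[0,0,-0.022],25],[[0,0,-0.004],[0,0,-0.022],25],[[0,0,-0.004],[0,0,-0.022],25],[[0,0,-0.004],[0,0,-0.022],25]]'>/dev/null;  python3 ok2.py
```

```text
26.7 x 18.91 F [  8.8  -1.1 -12.1] excess 3.37 T [-0.212 -1.785 -0.01 ] q6 22.8
27.5 x 19.34 F [  9.2  -1.4 -12.1] excess 3.28 T [-0.185 -1.806  0.034] q6 18.8
```

```bash
python3 -m pendant '[[[0,0,-0.001],[0,0,-0.006],25],[[0,0,-0.002],[0,0,-0.011],25],[[0,0,-0.003],[0,0,-0.017],25],[[0,0,-0.003],[0,0,-0.017],25],[[0,0,-0.003],[0,0,-0.017],25],[[0,0,-0.003],[0,0,-0.017],25],[[0,0,-0.003],[0,0,-0.017],25],[[0,0,-0.003],[0,0,-0.017],25]]' 20 >/dev/null;  python3 ok2.py && 
python3 -m pendant '[[[0,0,-0.001],[0,0,-0.006],25],[[0,0,-0.002],[0,0,-0.011],25],[[0,0,-0.002],[0,0,-0.011],25],[[0,0,-0.002],[0,0,-0.011],25],[[0,0,-0.002],[0,0,-0.011],25],[[0,0,-0.002],[0,0,-0.011],25],[[0,0,-0.002],[0,0,-0.011],25],[[0,0,-0.002],[0,0,-0.011],25]]'>/dev/null;  python3 ok2.py
```

```text
28.3 x 19.68 F [  8.7  -2.2 -11. ] excess 2.07 T [-0.209 -1.784  0.011] q6 15.8
29.1 x 19.82 F [  8.7  -0.8 -12.2] excess 3.2 T [-0.218 -1.81  -0.049] q6 13.8
```

```bash
python3 -m pendant '[[[0,0,-0.001],[0,0,-0.006],25],[[0,0,-0.002],[0,0,-0.011],25],[[0,0,-0.002],[0,0,-0.011],25],[[0,0,-0.002],[0,0,-0.011],25],[[0,0,-0.002],[0,0,-0.011],25],[[0,0,-0.002],[0,0,-0.011],25],[[0,0,-0.002],[0,0,-0.011],25],[[0,0,-0.002],[0,0,-0.011],25]]'>/dev/null;  python3 ok2.py &&
python3 -m pendant '[[[0,0,-0.001],[0,0,-0.006],25],[[0,0,-0.002],[0,0,-0.011],25],[[0,0,-0.002],[0,0,-0.011],25],[[0,0,-0.002],[0,0,-0.011],25],[[0,0,-0.002],[0,0,-0.011],25],[[0,0,-0.002],[0,0,-0.011],25],[[0,0,-0.002],[0,0,-0.011],25],[[0,0,-0.002],[0,0,-0.011],25]]'>/dev/null;  python3 ok2.py
```

```text
29.9 x 20.05 F [  8.   -1.2 -12.4] excess 3.41 T [-0.224 -1.824 -0.058] q6 11.8
30.7 x 20.22 F [  9.1  -0.6 -12. ] excess 2.91 T [-0.172 -1.84  -0.018] q6 9.8
```

```bash
python3 -m pendant '[[[0,0,0.002],[0,0,0],25],[[0,0,0.005],[0,0,0],25],[[0,0,0.008],[0,0,0],25],[[0,0,0.01],[0,0,0],25],[[0,0,0.01],[0,0,0],25],[[0,0,0.01],[0,0,0],25],[[0,0,0.01],[0,0,0],25],[[0,0,0.01],[0,0,0],25]]'>/dev/null;  python3 ok2.py
python3 -m pendant '[[[0,0,0.002],[0,0,0],25],[[0,0,0.005],[0,0,0],25],[[0,0,0.008],[0,0,0],25],[[0,0,0.01],[0,0,0],25],[[0,0,0.01],[0,0,0],25],[[0,0,0.01],[0,0,0],25],[[0,0,0.01],[0,0,0],25],[[0,0,0.01],[0,0,0],25]]'>/dev/null;  python3 ok2.py
```

```text
31.5 x 19.68 F [ 7.1 -0.8 -9.5] excess 0.53 T [-0.215 -1.67   0.005] q6 9.8
32.3 x 18.95 F [ 7.  -2.1 -8. ] excess -0.75 T [-0.223 -1.49  -0.014] q6 9.8
```

```bash
python3 -m pendant '[[[0,0,0.002],[0,0,0],25],[[0,0,0.005],[0,0,0],25],[[0,0,0.006],[0,0,0],25],[[0,0,0.006],[0,0,0],25],[[0,0,0.006],[0,0,0],25],[[0,0,0.006],[0,0,0],25],[[0,0,0.006],[0,0,0],25],[[0,0,0.006],[0,0,0],25]]'>/dev/null;  python3 ok2.py
```

```text
33.1 x 18.74 F [ 5.9 -0.6 -7.4] excess -1.28 T [-0.182 -1.304  0.01 ] q6 9.8
```

The screw drops only its 1.5 mm of play and then carries its load, so the thread has caught. I'll turn it a little further on the lower flank to gain margin.

```bash
python3 -m pendant '[[[0,0,-0.001],[0,0,-0.006],25],[[0,0,-0.002],[0,0,-0.012],25],[[0,0,-0.003],[0,0,-0.018],25],[[0,0,-0.004],[0,0,-0.024],25],[[0,0,-0.005],[0,0,-0.03],25],[[0,0,-0.006],[0,0,-0.036],25],[[0,0,-0.008],[0,0,-0.044],25],[[0,0,-0.008],[0,0,-0.044],25]]' 25 >/dev/null;  python3 ok2.py
```

```text
33.9 x 19.51 F [ 5.9 -0.1 -7.5] excess -1.39 T [-0.204 -1.371 -0.076] q6 1.9
```

```bash
python3 -m pendant '[[[0,0,0],[0,0,0],36],[[0,0,0],[0,0,0],45],[[0,0,0],[0,0,0],60],[[0,0,0],[0,0,0],60],[[0,0,-0.15],[0,0,0],60],[[0,0,-0.4],[0,0,0],60],[[0,0,-0.6],[0,0,0],60],[[0,0,-0.6],[0,0,0],60]]' 25
python3 - <<'E'
from cell import eyes,manip
from h import *
w=eyes.snapshot("wrist"); cv2.imwrite("pics/w4.png",w["image"][:,:,::-1])
for n in ("scene","top"):
    s=eyes.snapshot(n); P=cloud(s)
    m=(np.hypot(P[...,0]-613,P[...,1]-43)<14)&(P[...,2]>125)&(P[...,2]<165)
    s0=dict(np.load(n+"0.npz")); P0=cloud(s0); m0=(np.hypot(P0[...,0]-613,P0[...,1]-43)<14)&(P0[...,2]>120)&(P0[...,2]<165)
    print(n,m.sum(),np.median(P[m][:,2]) if m.any() else None,m0.sum(),np.median(P0[m0][:,2]))
E
python3 st.py
```

```text
time_s: 34.7
tool_pos: [613.5, 43.6, 392.2]
tcp_rot: [[0.146, 0.989, 0.008], [0.989, -0.146, -0.001], [0.0, 0.008, -1.0]]
wrist_force: [0.6, -0.1, 0.6]
opening: 60.5
grasp_force: 0.0
scene 73 148.62663115026135 94 129.86346616813222
top 0 None 167 130.08678279161563
34.85 [612.38  43.71 386.73] [-0.19  0.83 -0.31] [-0.065 -0.11   0.002] 59.78 0.0 q6 1.9
```

View pics/w4.png

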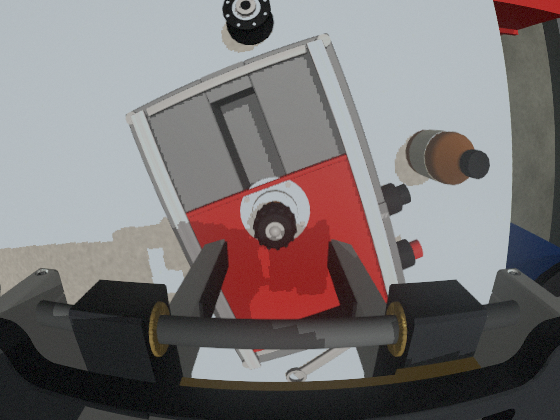

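The scene camera puts the knob top at about 149 mm, up from 130, so the screw stays out by itself. In the wrist view the knob is at (275,225) and the shield is still closed. Next I go to the −y side of the rib with closed fingers.

```bash
python3 -m pendant '[[[-0.15,0.05,0],[0,0,0],0],[[-0.35,0.12,0],[0,0,0],0],[[-0.55,0.2,0],[0,0,0],0],[[-0.75,0.27,0],[0,0,0],0],[[-0.88,0.3,0],[0,0,0],0],[[-0.9,0.3,0],[0,0,0],0],[[-0.9,0.3,0],[0,0,0],0],[[-0.9,0.3,0],[0,0,0],0]]' >/dev/null
python3 -m pendant '[[[-0.1,0.05,0],[0,0,-0.04],0],[[-0.3,0.13,0],[0,0,-0.08],0],[[-0.43,0.18,0],[0,0,-0.114],0],[[-0.483,0.21,0],[0,0,-0.114],0],[[-0.483,0.21,0],[0,0,-0.114],0],[[-0.483,0.21,0],[0,0,-0.114],0],[[-0.483,0.21,0],[0,0,-0.114],0],[[-0.483,0.21,0],[0,0,-0.114],0]]'
python3 - <<'E'
from cell import eyes
from h import *
w=eyes.snapshot("wrist"); cv2.imwrite("pics/w5.png",w["image"][:,:,::-1])
s=eyes.snapshot("top"); P=cloud(s)
m=(np.hypot(P[...,0]-613,P[...,1]-43)<12)&(P[...,2]>140)&(P[...,2]<165)
print(m.sum(),np.median(P[m][:,2]) if m.any() else None)
s=eyes.snapshot("scene"); P=cloud(s)
m=(np.hypot(P[...,0]-613,P[...,1]-43)<14)&(P[...,2]>140)&(P[...,2]<165)
print(m.sum(),np.percentile(P[m][:,2],[10,30,50,70,90]).round(1) if m.any() else None)
P=cloud(dict(np.load("scene0.npz")));m=(np.hypot(P[...,0]-613,P[...,1]-43)<14)&(P[...,2]>121)
print(m.sum(),np.percentile(P[m][:,2],[10,30,50,70,90]).round(1) if m.any() else None)
E
```

```text
time_s: 36.45
tool_pos: [642.9, -99.9, 387.3]
tcp_rot: [[-0.21, 0.978, -0.0], [0.978, 0.21, 0.0], [0.0, -0.0, -1.0]]
wrist_force: [0.5, -0.8, 0.1]
opening: 0.3
grasp_force: 0.0
128 149.39549334502328
93 [146.5 148.  149.2 150.1 151.2]
93 [127.4 129.  129.9 131.  131.8]
```

View pics/w5.png

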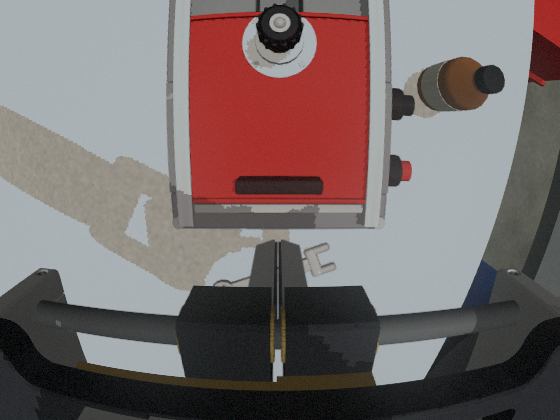

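The rib is at (279,186), with the closed fingers centred on it from behind. The grey end strip at row 210 needs a height check before I descend.

Run:
```python
from h import *
rib=np.array([636.8,-73.2]);u=np.array([-.209,.978]);v=np.array([.978,.209])
for n in("top","scene"):
    P=cloud(dict(np.load(n+"0.npz"))); d=P[...,:2]-rib; a=d@u; b=d@v
    print(n,[(t,np.percentile(P[(abs(a-t)<2)&(abs(b)<25)][:,2],[10,50,90]).round(0).tolist()) for t in range(-48,12,4)])
```

```text
top [(-48, [83.0, 83.0, 83.0]), (-44, [84.0, 86.0, 87.0]), (-40, [84.0, 86.0, 88.0]), (-36, [84.0, 86.0, 88.0]), (-32, [85.0, 86.0, 88.0]), (-28, [90.0, 94.0, 95.0]), (-24, [93.0, 94.0, 95.0]), (-20, [89.0, 93.0, 96.0]), (-16, [94.0, 98.0, 101.0]), (-12, [93.0, 94.0, 96.0]), (-8, [114.0, 115.0, 116.0]), (-4, [115.0, 116.0, 117.0]), (0, [115.0, 116.0, 118.0]), (4, [94.0, 110.0, 117.0]), (8, [92.0, 94.0, 96.0])]Traceback (most recent call last):
  File "<stdin>", line 5, in <module>
    return _quantile_unchecked(
        a, q, axis, out, overwrite_input, method, keepdims, weights)
    return _ureduce(a,
                    func=_quantile_ureduce_func,
    ...<5 lines>...
                    overwrite_input=overwrite_input,
                    method=method)
    r = func(a, **kwargs)
    result = _quantile(arr,
                       quantiles=q,
    ...<2 lines>...
                       out=out,
                       weights=wgt)
    slices_having_nans = np.isnan(arr[-1, ...])
                                  ~~~^^^^^^^^^
IndexError: index -1 is out of bounds for axis 0 with size 0
```

```bash
python3 -m pendant '[[[0,0,0.15],[0,0,0],0],[[0,0,0.35],[0,0,0],0],[[0,0,0.55],[0,0,0],0],[[0,0,0.7],[0,0,0],0],[[0,0,0.78],[0,0,0],0],[[0,0,0.82],[0,0,0],0],[[0,0,0.82],[0,0,0],0],[[0,0,0.82],[0,0,0],0]]' >/dev/null; python3 st.py
python3 -m pendant '[[[0.04,0,0],[0,0,0],0],[[0.08,0,0],[0,0,0],0],[[0.12,0,0],[0,0,0],0],[[0.17,0,0],[0,0,0],0],[[0.22,0,0],[0,0,0],0],[[0.27,0,0],[0,0,0],0],[[0.31,0,0],[0,0,0],0],[[0.35,0,0],[0,0,0],0]]' >/dev/null; python3 st.py
```

```text
37.4 [ 643.27 -100.69  306.15] [-0.99 -0.42  0.38] [-0.061 -0.09   0.031] 0.25 0.0 q6 -31.0
38.2 [635.68 -66.14 305.74] [ 0.82 -2.95  1.91] [-0.615 -0.155 -0.09 ] 0.38 1.6 q6 -28.2
```

```bash
python3 -m pendant '[[[0.05,0,0],[0,0,0],0],[[0.11,0,0],[0,0,0],0],[[0.17,0,0],[0,0,0],0],[[0.23,0,0],[0,0,0],0],[[0.29,0,0],[0,0,0],0],[[0.35,0,0],[0,0,0],0],[[0.41,0,0],[0,0,0],0],[[0.45,0,0],[0,0,0],0]]' >/dev/null; python3 st.py
python3 -m pendant '[[[0.03,0,0],[0,0,0],0],[[0.06,0,0],[0,0,0],0],[[0.09,0,0],[0,0,0],0],[[0.11,0,0],[0,0,0],0],[[0.13,0,0],[0,0,0],0],[[0.15,0,0],[0,0,0],0],[[0.16,0,0],[0,0,0],0],[[0.17,0,0],[0,0,0],0]]' >/dev/null; python3 st.py
python3 - <<'E'
from cell import eyes
from h import *
for n in("top","scene"):
    s=eyes.snapshot(n); P=cloud(s); g=s["image"].max(2)
    e=np.array([612.6,42.5])+85*np.array([-.209,.978]); m=(np.hypot(P[...,0]-e[0],P[...,1]-e[1])<30)&(P[...,2]>138)&(P[...,2]<160)
    v,u=np.nonzero(m)
    if len(u): q=plane(s,np.c_[u,v],149)[:,:2].mean(0); print(n,len(u),q, (q-[612.3,42.5])@[-.209,.978], np.median(P[m][:,2]))
E
```

```text
39.0 [626.   -21.75 305.15] [ 2.47 -3.    3.04] [-0.56  -0.548 -0.001] 0.12 1.6 q6 -24.5
39.8 [622.57  -5.9  305.16] [ 3.13 -5.2  -0.68] [-1.095 -0.72  -0.013] 0.37 3.0 q6 -23.1
top 228 [593.58620617 124.9551495 ] 84.55231911780608 148.59194240983635
scene 128 [599.54348355 123.65003093] 82.03084218472002 148.48871969530353
```

```bash
python3 -m pendant '[[[-0.05,0,0],[0,0,0],0],[[-0.12,0,0],[0,0,0],0],[[-0.12,0,-0.15],[0,0,0],0],[[-0.12,0,-0.4],[0,0,0],0],[[-0.12,0,-0.7],[0,0,0],0],[[-0.12,0,-0.9],[0,0,0],0],[[-0.12,0,-0.9],[0,0,0],0],[[-0.12,0,-0.9],[0,0,0],0]]'
python3 - <<'E'
from cell import eyes
from h import *
for n,z0 in(("top",(611.3,42.7)),("scene",(617.6,40.9))):
    s=eyes.snapshot(n); P=cloud(s)
    if n=="scene": cv2.imwrite("pics/end.png",s["image"][:,:,::-1])
    e=np.array([612.6,42.5])+85*np.array([-.209,.978]); m=(np.hypot(P[...,0]-e[0],P[...,1]-e[1])<30)&(P[...,2]>138)&(P[...,2]<160)
    v,u=np.nonzero(m)
    if len(u): q=plane(s,np.c_[u,v],149)[:,:2].mean(0); print(n,len(u),q, (q-z0)@[-.209,.978], np.median(P[m][:,2]))
E
```

```text
time_s: 40.7
tool_pos: [624.9, -17.4, 395.4]
tcp_rot: [[-0.21, 0.978, 0.0], [0.978, 0.21, 0.0], [0.0, 0.0, -1.0]]
wrist_force: [-0.0, 0.7, 0.1]
opening: 0.6
grasp_force: 0.0
top 226 [593.60033186 124.93446362] 84.12453606552228 148.53829363751805
scene 127 [599.64079508 123.50814563] 84.54424025120665 148.0642687677116
```

View pics/end.png

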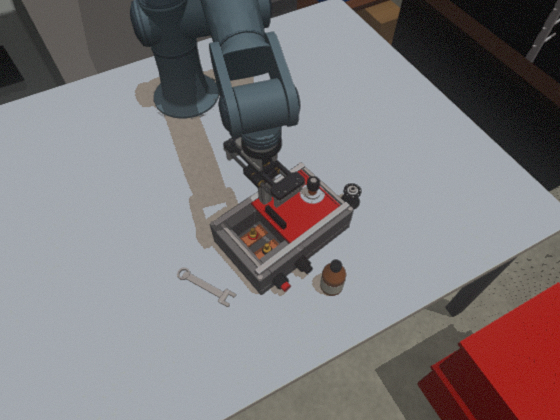

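The shield is open, with both studs visible at (253,234) and (267,247). The knob is raised at (313,183), and the bottle, hub and spanner haven't moved. One tighter reading of the screw height before handing in.

Run:
```python
from cell import eyes
from h import *
def hgt(s,c,z):
    P=cloud(s); q=np.hypot(P[...,0]-c[0],P[...,1]-c[1])
    k=P[(q<11)&(P[...,2]>z-6)][:,2]; r=P[(q>24)&(q<38)&(abs(P[...,2]-94)<4)][:,2]
    return np.mean(k),len(k),np.mean(r),len(r)
for n,c0,c1 in(("top",(611.3,42.7),(593.8,125)),):
    print(hgt(dict(np.load(n+"0.npz")),c0,130))
    for i in range(4): print(hgt(eyes.snapshot(n),c1,149))
```

```text
(np.float64(130.50704290058863), 103, np.float64(94.738331851325), 552)
(np.float64(149.34697685110595), 115, np.float64(94.73668738140172), 573)
(np.float64(149.40148469887518), 113, np.float64(94.69970433612832), 569)
(np.float64(149.40508129860632), 113, np.float64(94.73536381328701), 572)
(np.float64(149.48040692226695), 113, np.float64(94.69482343003637), 574)
```

```bash
python3 -c "
from cell import manip
print(manip.hand_in())"
```

```text
the job is handed in; nothing more can be done
None
```

The screw stands about 19 mm out by itself, the shield is open about 84 of 85 mm, the bottle, hub and spanner look unmoved, and the gripper is clear; the job was handed in at about 41 s, with no verdict shown.

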